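Fill up one parts tray and stack the emptied one

ROBOT

A 7-joint arm with a two-finger parallel gripper is mounted at the origin on the work surface. World frame = base frame: x ahead of the robot, y to its left, z up, the work surface at z = 0. Lengths are in mm, angles in rad, forces in N, time in s.
With the tool pointing down it reaches from about 400 to 750 mm from the base axis. Payload 19.5 kg.
Tool frame: the origin (TCP) lies at the very end of the fingers, on their centre line; the grasp point (between the pads) lies 19 mm behind it; x points along the fingers, y is the direction in which the jaws open and shut, and the axes are right-handed (so a half turn about x gives the same grasp; the last joint's range is limited). The gripper opens to 85 mm and grips with 20 to 120 N. Pads are 22 mm wide; open, the fingers measure 114 mm over their backs; the gripper's body (76 mm by 85 mm) begins 54 mm behind the grasp point. The pads swing forward as they close: fully open they stand 13 mm farther back than shut.
Start: joints at [-0.042, 0.707, -0.028, 1.485, 0.022, 0.951, -0.075], TCP at [574.974, 0.003, 231.268] pointing down, gripper open.
Joint ranges: [-2.71, 2.71], [-0.32, 2.16], [-1.57, 1.52], [0, 2.45], [-1.46, 4.6], [0, 2.02], [-2.83, 2.83]. Speed limits (rad/s): [1.89, 1.89, 2.57, 2.57, 3.01, 3.01, 3.01].

INTERFACE

Orientations are given as [roll, pitch, yaw] about the fixed x, y, z axes, in that order (R = Rz(yaw) Ry(pitch) Rx(roll)).
In Python, from plant import monitor, viewer, r gives the robot as it stands.
- The arm moves only by the tool servo_tool, never from a script. Its argument "increments" is a list of rows, each an object with "delta_pos": the shift along the tool's x, y, z in m, a list of three; "delta_rot": the turn, a rotation vector about the tool's x, y, z in rad, a list of three; "grip": the opening, from 0 (shut) to 1 (fully open). A call has 1 to 8 rows; each row shifts and turns the commanded pose from where the row before left it, along the tool's axes as they then stand; what a row does not reach is not made up. A row lasts 1/8 s, in which the tool goes at most 62.5 mm and 10.7 degrees, less where a joint would pass 70% of its speed; a pose out of reach is approached as far as the arm can. A call is refused whole if a number of a shift passes 0.0625 or a number of a turn 0.188, either way. A call with a gripper value outside its range is refused whole. The fingers move at their own pace and stop on an object; "force" is the grip in N (left out, the last holds). Time passes only in rows, so rows that do not move let the fingers close. It gives the time, the measured TCP pose, the force and the opening at its end, in the units of the state.
- monitor.state(): the state, without advancing time (a new reading comes with each control period).
- viewer.snapshot(name): name is "scene" or "side" or "wrist"; returns the picture (400x640x3 uint8, red, green, blue); there is no depth.
- viewer.calibration(name): a dict with "K" (3x3 intrinsics, pixels), "D" ([k1, k2, p1, p2, k3] as OpenCV has them; the pictures are not rectified), "position" and "attitude" of the camera in the world; the wrist camera has in their place "T_tool_cam" (4x4, takes a point from camera to tool coordinates, whose origin is the TCP and whose axes are the tool frame's). Camera axes: x right, y down, z forward; pixel columns grow to the right and rows downward; lengths in mm; the calibration is good to about 2 mm. A picture is of the moment at which its call begins: read the wrist's pose just before it. calibration takes no time and is no camera call.
- r.close_job(): hands the job in, once; it reports no verdict.
The state is a dict: "time": time; "joints": joint angles; "qvel": joint speeds; "joint_efforts": joint torques, N m; "ee_pos": TCP position; "tool_rot": TCP orientation; "wrist_force": force on the tool from outside, world axes, zero at the start; "moment": the same for the moment, N m; "grip_width": finger opening in mm.
Only numpy, scipy, OpenCV 4.12 (cv2) and the standard library are available. Lean on these libraries where they do the work, as an engineer would, in place of code of your own. Each camera call takes 0.05 s, during which the arm holds its last target. There are 200 camera calls.

TASK

Of the two part-filled grey trays on the workbench, one holds two turned wooden feet and the other only one. First stand the single foot upright in the empty pocket of the tray that has two, so that this tray is full; then lay the emptied tray squarely, right way up, on top of the pile of two empty trays. Set things down rather than dropping them, leave the full tray and the pile where they are, and do not disturb the other things on the bench.

Things in the scene. Friction and masses are not known exactly. Their poses are not given: they have to be found in the camera images.
- lone_foot_mid (a point): The foot to move, upright and alone in its tray (in that tray's +51 mm pocket): turned wooden foot, 75 mm tall, base 32 mm diameter, 22 mm neck, plain 30 mm cylinder from 30 mm up to its top. Point: its centre, 37.5 mm above its underside; z up. It stands on the 5 mm tray floor, its top 50 mm above the tray's rim.
- empty_pocket (a point): The one empty pocket of the tray that holds two feet. Point: centre of the pocket's floor, 5 mm above the tray's underside; x along the tray towards its other pockets (centres at +51, +102 mm), y across, z up. The tray is grey plastic, loose: 158 mm long (x), 56 wide (y), 30 high (z), walls and floor 5 mm, three 46 x 46 mm pockets along x at -51, 0, +51 mm from its centre. 
- emptying_tray_mid (a point): The tray with only one foot, to be emptied: grey plastic, loose on the bench, about 120 g, 158 mm long (x), 56 wide (y), 30 high (z), walls and floor 5 mm, three 46 x 46 mm pockets along x at -51, 0, +51 mm from its centre. Point: the tray's centre, 15 mm above its underside. Can be gripped across its 56 mm width at mid-length.
- stack_top_mid (a point): Upper tray of the pile of two empty grey trays (loose, squarely one on the other, pile 60 mm high): 158 mm long (x), 56 wide (y), 30 high (z), walls and floor 5 mm, three 46 x 46 mm pockets along x at -51, 0, +51 mm from its centre. Point: its centre, 15 mm below its rim. A tray stacked on it rests on the rim, its centre 30 mm above this point.
- kept_foot_1_mid (a point): A foot already in the middle pocket of the tray to be filled; stays there: turned wooden foot, 75 mm tall, base 32 mm diameter, 22 mm neck, plain 30 mm cylinder from 30 mm up to its top. Point: its centre, 37.5 mm above its underside; z up.
- kept_foot_2_mid (a point): A foot already in the end pocket of the tray to be filled, 102 mm from the empty pocket; stays there: turned wooden foot, 75 mm tall, base 32 mm diameter, 22 mm neck, plain 30 mm cylinder from 30 mm up to its top. Point: its centre, 37.5 mm above its underside; z up.
- bun_foot: Short, fat turned wooden bun foot, 62 mm diameter, 38 mm tall, standing on the bench; origin at the centre of its underside. Not part of the job.
- tape_measure: Black tape measure, 65 x 34 x 58 mm high, on the bench; origin at the centre of its underside. Not part of the job.
- screw_jar: Glass jar with a steel cap, 64 mm diameter, 85 mm tall, on the bench; origin at the centre of its underside. Not part of the job.
- screwdriver: Screwdriver lying on the bench; origin at the underside. Not part of the job.
Not all that is in view belongs to the job. Leave any turquoise or yellow look-alike of the part that bears kept_foot_1_mid alone.

How it is judged:
By the outcome, as a careful person would: the job done as asked, in the order asked, and still so for the second after the job is handed in, with the robot touching nothing.
It also fails if it takes over 69 s, if anything falls off the work surface, if the arm or the gripper's body presses on something with over 40 N, if the wrist force passes 120 N, or if a joint passes its speed limit or range.

## Working session

There is one attempt and no reset: what is moved stays moved. The work goes in short steps, Python scripts to look and compute and a tool call to move; the robot and the scene stay as the last step left them, time stands still between calls to the robot, and variables do not carry over. Pictures are saved under pics/ and viewed, about 8 in all and at most 12, crops included, and the job is handed in when it is done.

Besides the shell and the picture viewer there is one more tool, called as name([rows], argument=value, ...), one row to a line, values as JSON. servo_tool: Moves the arm, as the interface text tells. Its arguments: {"type":"object","properties":{"increments":{"type":"array"},"force":{"type":"number"}},"required":["increments"]}

```bash
ls; mkdir -p pics
cat > h.py <<'E'
import numpy as np, cv2
from scipy.spatial.transform import Rotation as R
from plant import monitor, viewer, r
def snap(n,f):
    im=viewer.snapshot(n); cv2.imwrite('pics/'+f,im[:,:,::-1]); return im
E
python3 - <<'E'
from h import *
s=monitor.state(); print(s)
for n in ['scene','side','wrist']: print(n,viewer.calibration(n))
for n in ['scene','side','wrist']: snap(n,n+'0.png')
a=[cv2.imread(f'pics/{n}0.png') for n in ['scene','side']]
E
```

```text
pics
{'time': 0.0, 'joints': array([-0.04167053,  0.70710123, -0.02760727,  1.48501465,  0.02198631,
        0.9508902 , -0.07547611]), 'qvel': array([-0.00103085, -0.00150231,  0.00049502, -0.00082011,  0.00104626,
       -0.00061718,  0.00038388]), 'joint_efforts': array([-3.35119905e-03, -8.83210659e+01,  1.23306759e+00, -2.36173260e+01,
        1.66974653e-02,  6.38553465e-03, -2.14882397e-05]), 'ee_pos': array([ 5.74729518e+02, -1.96310123e-02,  2.30824875e+02]), 'tool_rot': array([-1.54264167,  1.56968495, -3.11345854]), 'wrist_force': array([ 0.29933371, -0.07974824, -0.03384519]), 'moment': array([ 0.01706463,  0.00967304, -0.05489676]), 'grip_width': 85.36714017984008}
scene {'K': array([[376.56482536,   0.        , 312.21508858],
       [  0.        , 376.56482536, 204.23230108],
       [  0.        ,   0.        ,   1.        ]]), 'D': array([0.00489233, 0.        , 0.        , 0.        , 0.        ]), 'position': array([ 988.53209353, -448.61813606,  781.34455054]), 'attitude': array([-2.43714409,  0.00790007,  0.74040142])}
side {'K': array([[478.18030153,   0.        ,
[... 221 characters left out ...]
64925, -714.40645875,  979.92932654]), 'attitude': array([-2.43495134, -0.01629856, -0.42106578])}
wrist {'K': array([[297.56991096,   0.        , 319.48634792],
       [  0.        , 297.56991096, 196.7984797 ],
       [  0.        ,   0.        ,   1.        ]]), 'D': array([-0.04095712,  0.        ,  0.        ,  0.        ,  0.        ]), 'T_tool_cam': array([[-2.44407749e-04, -3.03019043e-01,  9.52984470e-01,
        -1.43310294e+02],
       [ 9.99999702e-01, -7.71335586e-04,  1.12051200e-05,
         1.84352074e+00],
       [ 7.31675469e-04,  9.52984189e-01,  3.03019141e-01,
        -7.75633562e+01],
       [ 0.00000000e+00,  0.00000000e+00,  0.00000000e+00,
         1.00000000e+00]])}
```

View pics/scene0.png

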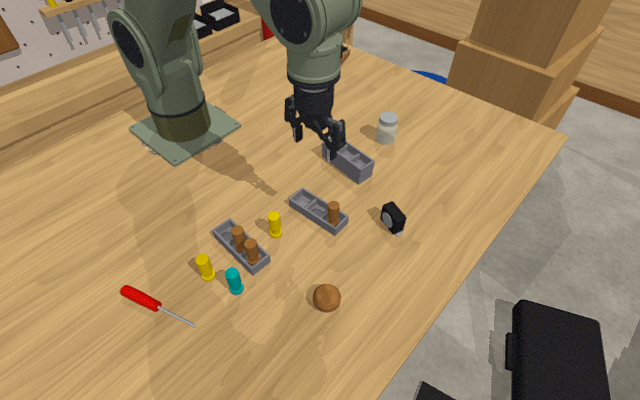

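View pics/side0.png

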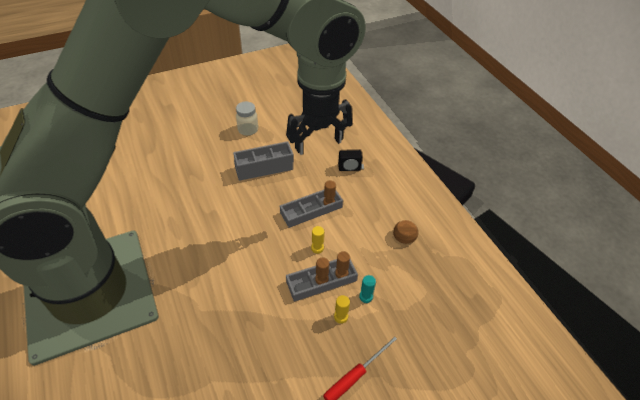

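Scene view: the candidates for the lone foot are brown (334,212), alone in its tray; brown kept feet (238,238) and (251,250); yellow (275,224) and (204,267); turquoise (234,281). By the description I choose (334,212), which is side (330,192). The full tray is at (241,246), the pile at (350,162). I'll check with close crops.

Run:
```python
from h import *
def crop(f,x,y,w,h,k,o):
    im=cv2.imread('pics/'+f)[y:y+h,x:x+w]; im=cv2.resize(im,None,fx=k,fy=k,interpolation=cv2.INTER_CUBIC)
    for i in range(0,w,10):
        if (x+i)%20==0: cv2.putText(im,str(x+i),(i*k,9),0,.35,(0,0,255),1)
        cv2.line(im,(i*k,0),(i*k,600),(0,255,255) ,1) if False else cv2.line(im,(i*k,10),(i*k,16),(0,0,255),1)
    for j in range(0,h,10):
        cv2.line(im,(0,j*k),(6,j*k),(0,0,255),1)
        if (y+j)%20==0: cv2.putText(im,str(y+j),(8,j*k+4),0,.35,(0,0,255),1)
        for i in range(0,w,10): cv2.circle(im,(i*k,j*k),1,(0,255,0),-1)
    cv2.imwrite('pics/'+o,im)
crop('scene0.png',200,130,190,150,4,'sc.png')
crop('side0.png',220,130,160,180,3,'sd.png') if 0 else crop('side0.png',225,135,150,150+20,3,'sd.png')
```

```text
(no output)
```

View pics/sc.png

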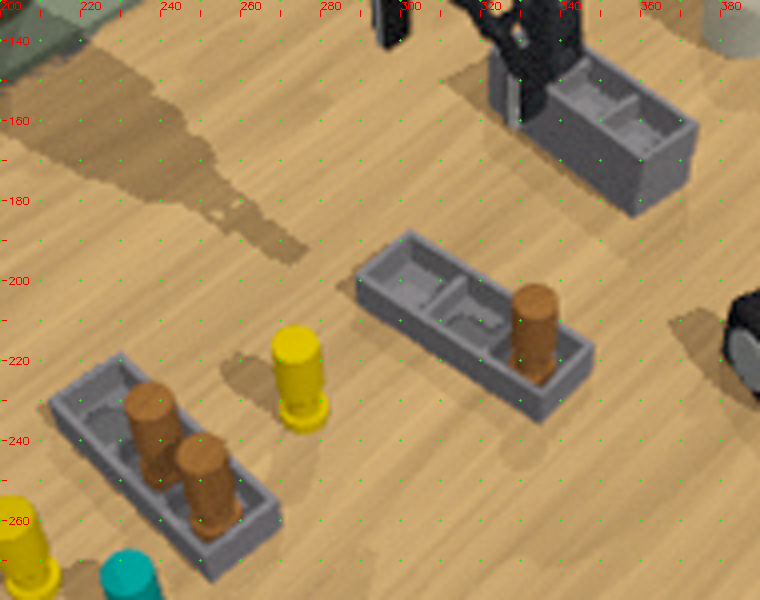

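View pics/sd.png

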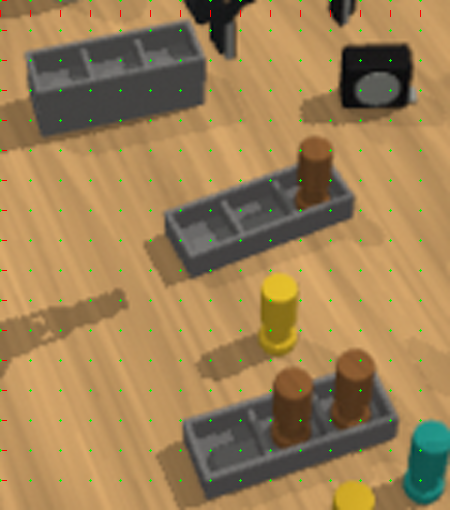

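Both crops show the one-foot tray with the lone foot in its +x pocket (scene (334,205), side (330,185) at its top), the two-feet tray with its empty end at scene (226,226) / side (297,280), and the pile. I'll fit poses to the rim corners from both views.

```bash
cat >> h.py <<'E'
def cam(n,s=None):
    c=viewer.calibration(n)
    if n=='wrist':
        T=np.eye(4);T[:3,:3]=R.from_euler('xyz',s['tool_rot']).as_matrix();T[:3,3]=s['ee_pos']; T=T@c['T_tool_cam']
    else:
        T=np.eye(4);T[:3,:3]=R.from_euler('xyz',c['attitude']).as_matrix();T[:3,3]=c['position']
    return np.array(c['K']),np.array(c['D']),np.linalg.inv(T)
def proj(C,P):
    return cv2.projectPoints(np.asarray(P,float).reshape(-1,3),cv2.Rodrigues(C[2][:3,:3])[0],C[2][:3,3],C[0],C[1])[0].reshape(-1,2)
def corners(p,L=158,W=56): # p: x,y,z,yaw
    q=np.array([[-L/2,-W/2,0],[L/2,-W/2,0],[L/2,W/2,0],[-L/2,W/2,0]])
    return R.from_euler('z',p[3]).apply(q)+p[:3]
def tri(obs): # [(C,uv)]
    from scipy.optimize import least_squares as ls
    f=lambda X:np.concatenate([proj(C,X)[0]-uv for C,uv in obs])
    q=ls(f,[500,0,50]); return q.x,np.abs(q.fun).max()
E
python3 - <<'E'
from h import *
from scipy.optimize import least_squares as ls
S,D=cam('scene'),cam('side')
# individual corners triangulated
rim={'A':[((213,230.5),(286.7,276.3)),((230,218.5),None),((270,256.2),(357,272.7)),((252.5,268),(351,259))],
}
pts={'A1':((213,230.5),(294,293.3)),'A2':((230,218.5),(286.7,276.3)),'A3':((270,256.2),(351,259)),'A4':((252.5,268),(357,272.7)),
'B1':((289.5,199),(287.3,220.3)),'B2':((302,188),(280.7,206)),'B3':((348,216.5),(338.3,189.3)),'B4':((335,228.7),(342.7,200.7)),
'S2':((345.5,141.2),(234,153.3)),'S3':((374.2,161.2),(288.3,143)),'S4':((359.2,169.2),(293.3,155)),
'lone':((333.7,204.7),(330,185)),'k1':((237.8,230),(322.7,262)),'k2':((251,243.2),(343.3,255.7))}
for k,(a,b) in pts.items():
    x,e=tri([(S,a),(D,b)]); print(k,x.round(1),round(e,2))
order={'1':0,'4':1,'3':2,'2':3}
for t in 'ABS':
    P=[(order[k[1]],v) for k,v in pts.items() if k[0]==t]
    def f(p):
        c=corners(p)
        w=[]
        for i,(a,b) in P: w+=[proj(S,c[i])[0]-a, proj(D,c[i])[0]-b]
        if t=='S': w+=[proj(D,c[0])[0]-(237,165)]
        return np.concatenate(w)
    q=min((ls(f,[550,0,30,y]) for y in np.arange(-3,3.2,.8)),key=lambda q:q.cost); print(t,q.x.round(3),np.abs(q.fun).max().round(2))
E
```

```text
A1 [ 423.9 -206.5   24.4] 0.22
A2 [ 425.7 -155.2   22.5] 0.63
A3 [ 585.  -167.3   21. ] 1.85
A4 [ 579.  -214.    25.4] 0.38
B1 [489.8  -2.3  20. ] 0.0
B2 [490.6  45.6  24.8] 0.2
B3 [651.9  41.2  31.8] 2.27
B4 [647.2  -0.7  24.7] 0.55
S2 [443.3 294.8   9.7] 0.49
S3 [589.4 236.   51.9] 0.76
S4 [581.1 177.9  58.3] 0.54
lone [619.6  24.1  73.4] 0.65
k1 [ 503.4 -183.8   73.9] 0.27
k2 [ 553.7 -187.3   73.4] 0.09
A [ 5.03308e+02 -1.85349e+02  2.28160e+01 -6.40000e-02] 3.59
B [5.69913e+02 2.15000e+01 2.48790e+01 6.00000e-03] 3.7
S [ 5.11138e+02  2.31881e+02  3.96160e+01 -1.95000e-01] 5.5
```

View wrist0.

Run:
```python
from h import *
s=monitor.state(); print(s['time'],R.from_euler('xyz',s['tool_rot']).as_matrix().round(3))
W=cam('wrist',s)
for n,p in {'lone':[619.6,24,80],'B':[570,21.5,30],'A':[503,-185,30],'S':[511,220,60]}.items(): print(n,proj(W,p))
```

```text
0.15 [[-0.001  1.     0.   ]
 [-0.     0.    -1.   ]
 [-1.    -0.001  0.   ]]
lone [[362.60126393 158.61828574]]
B [[313.86422697 152.97713177]]
A [[266.27959484 302.63463359]]
S [[245.98424912 -61.5948385 ]]
```

View pics/wrist0.png

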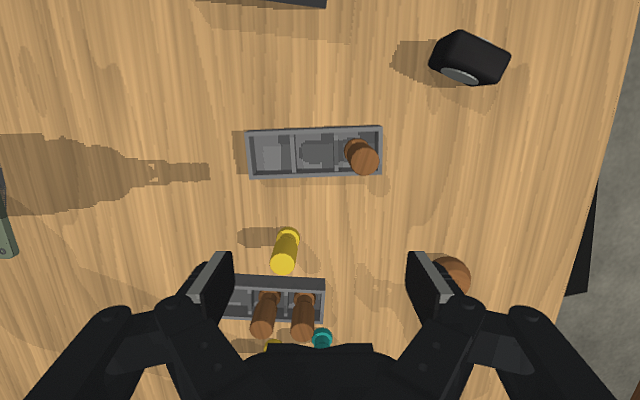

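Wrist view: tray to be emptied around (314,153), foot top (363,160); yellow (284,262); two-feet tray bottom left; bun foot and turquoise right of it. I'll turn the jaws to world y (camera towards +x) and look from nearer.

servo_tool([
  {"delta_pos":[0,-0.015,-0.02],"delta_rot":[-0.1745,0,0],"grip":1},
  {"delta_pos":[0.02,0,0],"delta_rot":[-0.1745,0,0],"grip":1},
  {"delta_pos":[0.02,0,0],"delta_rot":[-0.1745,0,0],"grip":1},
  {"delta_pos":[0,0,0],"delta_rot":[-0.1745,0,0],"grip":1},
  {"delta_pos":[0,0,0],"delta_rot":[-0.1745,0,0],"grip":1},
  {"delta_pos":[0,0,0],"delta_rot":[-0.1745,0,0],"grip":1},
  {"delta_pos":[0,0,0],"delta_rot":[-0.1745,0,0],"grip":1},
  {"delta_pos":[0,0,0],"delta_rot":[-0.1745,0,0],"grip":1},
])

```text
time: 1.15
ee_pos: [559.9, 19.9, 191.1]
tool_rot: [-2.846, 1.57, -3.015]
wrist_force: [0.0, 0.4, -0.2]
grip_width: 85.4
```

servo_tool([
  {"delta_pos":[0,0,0],"delta_rot":[-0.1745,0,0],"grip":1},
  {"delta_pos":[0,0,0],"delta_rot":[0,0,0],"grip":1},
  {"delta_pos":[0,0,0],"delta_rot":[0,0,0],"grip":1},
])

```text
time: 1.52
ee_pos: [559.9, 20.0, 191.2]
tool_rot: [-3.066, 1.571, -3.07]
wrist_force: [-0.3, -0.6, -0.3]
grip_width: 85.6
```

```bash
cat >> h.py <<'E'
def wsnap(f):
    s=monitor.state(); snap('wrist',f+'.png'); import pickle; pickle.dump(s,open('pics/'+f+'.pkl','wb'))
    print('t',round(s['time'],2),'pos',s['ee_pos'].round(1),'F',s['wrist_force'].round(1),'w',round(s['grip_width'],1)); print(R.from_euler('xyz',s['tool_rot']).as_matrix().round(3))
    return s
def crop(f,x,y,w,h,k,o):
    im=cv2.imread('pics/'+f)[y:y+h,x:x+w]; im=cv2.resize(im,None,fx=k,fy=k,interpolation=cv2.INTER_CUBIC)
    for i in range(0,w,20):
        cv2.putText(im,str(x+i),(i*k,9),0,.35,(0,0,255),1); cv2.line(im,(i*k,10),(i*k,16),(0,0,255),1)
    for j in range(0,h,20): cv2.putText(im,str(y+j),(8,j*k+4),0,.35,(0,0,255),1); cv2.line(im,(0,j*k),(6,j*k),(0,0,255),1)
    cv2.imwrite('pics/'+o,im)
E
python3 - <<'E'
from h import *
s=wsnap('w1'); W=cam('wrist',s)
for p in ([620,24,80],[570,21.5,30],[491,22,30],[649,22,30]): print(proj(W,p))
crop('w1.png',220,60,200,150,4,'w1c.png')
E
```

```text
t 1.52 pos [559.9  20.  191.2] F [-0.3 -0.6 -0.3] w 85.6
[[-0.     0.004  1.   ]
 [-0.     1.    -0.004]
 [-1.    -0.    -0.   ]]
[[324.0915351  251.49477364]]
[[321.02474775 186.84897856]]
[[321.237505   109.68278568]]
[[321.70832165 253.32790232]]
```

View pics/w1c.png

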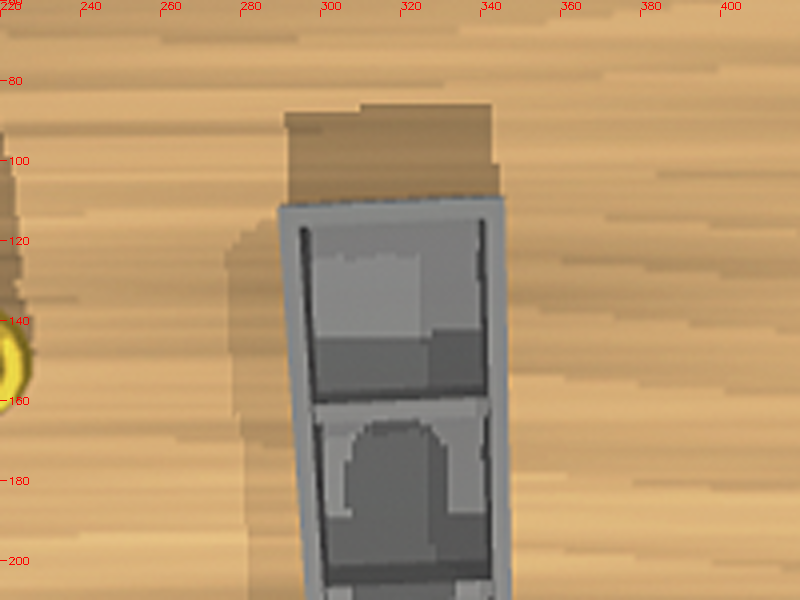

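The crop shows the near end of the emptying tray, rim corners (290,111.5) and (345.5,109.5), long edges running down to about (296.5,205)/(347.5,205). Next, the foot's part of the same picture.

```bash
cat >> h.py <<'E'
def ray(C,uv,z):
    n=cv2.undistortPoints(np.array([[uv]],float),C[0],C[1])[0,0]
    M=np.linalg.inv(C[2]); d=M[:3,:3]@np.array([n[0],n[1],1]); o=M[:3,3]; return o+d*(z-o[2])/d[2]
E
python3 - <<'E'
from h import *
crop('w1.png',255,180,130,120,5,'w1d.png')
E
```

```text
(no output)
```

View pics/w1d.png

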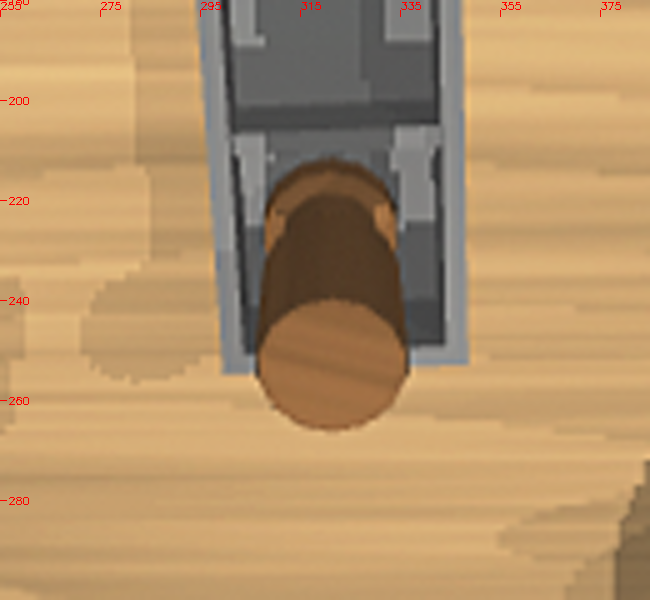

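Run:
```python
from h import *
import pickle
from scipy.optimize import least_squares as ls
S,D=cam('scene'),cam('side'); W=cam('wrist',pickle.load(open('pics/w1.pkl','rb')))
# corner order: (-,-),(+,-),(+,+),(-,+)
obs={W:0} if 0 else None
wB=[(290,111.5),(299.6,254.8),(348.4,252.6),(345.8,109.3)]
for z in (30,): 
    for w in wB: print(ray(W,w,z).round(1))
def fit(views,fixz=None):
    def f(p):
        c=corners(p); o=[]
        for C,l in views:
            for i,a in enumerate(l):
                if a is not None:o.append(proj(C,c[i])[0]-a)
        return np.concatenate(o)
    q=ls(f,[570,22,30,0],loss='soft_l1'); return q.x.round(3),np.abs(f(q.x)).reshape(-1,2).max(1).round(1)
print('wrist only',fit([(W,wB)]))
print('all',fit([(W,wB),(S,[(289.5,199),(335,228.7),(348,216.5),(302,188)]),(D,[(287.3,220.3),(342.7,200.7),(338.3,189.3),(280.7,206)])]))
print('lone w', ray(W,(321.6,253),80).round(1), tri([(W,(321.6,253)),(S,(333.7,204.7)),(D,(330,185))]))
print('yellow',tri([(S,(273.7,215.7)),(D,(318.3,231.7))]))
```

```text
[492.5  -8.9  30. ]
[650.8  -3.4  30. ]
[648.3  52.5  30. ]
[490.7  46.2  30. ]
wrist only (array([5.70666e+02, 2.16360e+01, 2.96030e+01, 3.70000e-02]), array([0.4, 0.3, 0.1, 0.4]))
all (array([5.70806e+02, 2.14850e+01, 2.74010e+01, 3.50000e-02]), array([0.2, 1.1, 0.7, 0.3, 1.2, 1.4, 0.6, 0.6, 2.1, 1.5, 4. , 1.2]))
lone w [621.6  21.6  80. ] (array([621.91021336,  21.54712038,  78.21536175]), np.float64(1.5139930143969877))
yellow (array([531.56724137, -96.62266958,  67.86288627]), np.float64(0.7858659884439305))
```

Measured now: tray centre (570.7, 21.6), rim z 29.6, yaw 0.037; foot (621.7, 21.6), top 78–80 — matches the description. Move over it, down, and grip.

servo_tool([
  {"delta_pos":[0,0.002,0.031],"delta_rot":[0,0,0],"grip":1},
  {"delta_pos":[0,0,0.031],"delta_rot":[0,0,0],"grip":1},
  {"delta_pos":[0.03,0,0],"delta_rot":[0,0,0],"grip":1},
  {"delta_pos":[0.03,0,0],"delta_rot":[0,0,0],"grip":1},
  {"delta_pos":[0.03,0,0],"delta_rot":[0,0,0],"grip":1},
  {"delta_pos":[0.03,0,0],"delta_rot":[0,0,0],"grip":1},
  {"delta_pos":[0.02,0,0],"delta_rot":[0,0,0],"grip":1},
  {"delta_pos":[0.006,0,0],"delta_rot":[0,0,0],"grip":1},
], force=40)

```text
time: 2.58
ee_pos: [621.7, 22.1, 44.5]
tool_rot: [-2.921, 1.57, -2.922]
wrist_force: [0.2, 0.3, 0.2]
grip_width: 85.2
```

servo_tool([
  {"delta_pos":[0,0,0],"delta_rot":[0,0,0],"grip":0.5},
  {"delta_pos":[0,0,0],"delta_rot":[0,0,0],"grip":0.2},
  {"delta_pos":[0,0,0],"delta_rot":[0,0,0],"grip":0.1},
  {"delta_pos":[0,0,0],"delta_rot":[0,0,0],"grip":0.1},
  {"delta_pos":[0,0,0],"delta_rot":[0,0,0],"grip":0.1},
  {"delta_pos":[0,0,0],"delta_rot":[0,0,0],"grip":0.1},
], force=40)

```text
time: 3.32
ee_pos: [622.3, 21.9, 45.9]
tool_rot: [0.028, 1.57, 0.028]
wrist_force: [-0.7, -0.6, 6.8]
grip_width: 28.9
```

Gripped at 28.9 mm. Lift 110 mm and carry to a lookout beside the tray to be filled.

servo_tool([
  {"delta_pos":[-0.015,0,0],"delta_rot":[0,0,0],"grip":0.1},
  {"delta_pos":[-0.03,0,0],"delta_rot":[0,0,0],"grip":0.1},
  {"delta_pos":[-0.035,0,0],"delta_rot":[0,0,0],"grip":0.1},
  {"delta_pos":[-0.03,0,0],"delta_rot":[0,0,0],"grip":0.1},
  {"delta_pos":[0,-0.025,-0.01],"delta_rot":[0,0,0],"grip":0.1},
  {"delta_pos":[0,-0.045,-0.018],"delta_rot":[0,0,0],"grip":0.1},
  {"delta_pos":[0,-0.045,-0.018],"delta_rot":[0,0,0],"grip":0.1},
  {"delta_pos":[0,-0.045,-0.018],"delta_rot":[0,0,0],"grip":0.1},
])

```text
time: 4.32
ee_pos: [557.3, -139.4, 156.3]
tool_rot: [-0.449, 1.57, -0.449]
wrist_force: [0.9, 0.1, -0.5]
grip_width: 28.8
```

servo_tool([
  {"delta_pos":[0,-0.03,-0.013],"delta_rot":[0,0,0],"grip":0.1},
  {"delta_pos":[0,-0.017,-0.005],"delta_rot":[0,0,0],"grip":0.1},
  {"delta_pos":[0,0,0],"delta_rot":[0,0,0],"grip":0.1},
  {"delta_pos":[0,0,0],"delta_rot":[0,0,0],"grip":0.1},
])

```text
time: 4.82
ee_pos: [540.5, -183.5, 155.5]
tool_rot: [1.132, 1.57, 1.133]
wrist_force: [-0.2, -0.0, -0.8]
grip_width: 29.0
```

Run:
```python
from h import *
s=wsnap('w2')
W=cam('wrist',s); print(proj(W,corners([503,-185,30,-.05])).round(0))
im=cv2.imread('pics/w2.png')
crop('w2.png',230,190,180,210,3,'w2c.png')
crop('w2.png',215,150,190,150,4,'w2c.png')
```

```text
t 4.83 pos [ 540.5 -183.5  155.5] F [-0.2 -0.  -0.8] w 29.0
[[ 0.    -0.001  1.   ]
 [ 0.001  1.     0.001]
 [-1.     0.001  0.   ]]
[[289.  50.]
 [285. 226.]
 [342. 229.]
 [356.  53.]]
```

Run:
```python
from h import *
crop('w2.png',240,35,170,198,3,'w2c.png')
```

```text
(no output)
```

View pics/w2c.png

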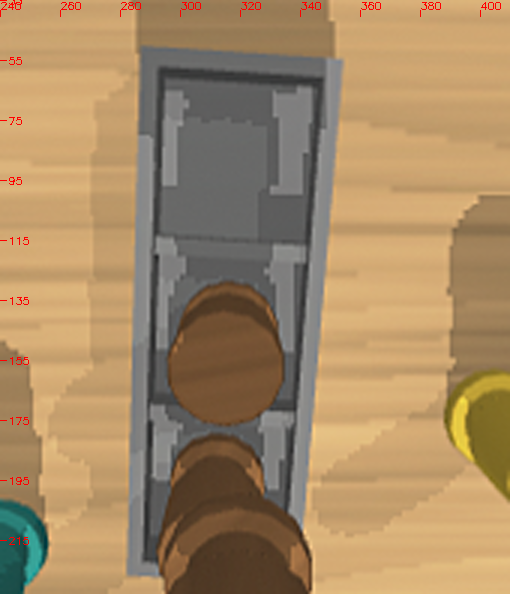

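Crop shows the empty pocket at the top (inner rim about (293,58),(348,62),(342,116),(292,114)), kept foot 1's top at (315,157), held foot at bottom, turquoise and yellow clear on either side.

Run:
```python
from h import *
import pickle
from scipy.optimize import least_squares as ls
s=pickle.load(open('pics/w2.pkl','rb')); W=cam('wrist',s)
L=np.array([[-79,-28],[-79,28],[79,-28],[-74,-23],[-74,23],[-28,-23],[-28,23]])
uv=np.array([(287,50.3),(354,55),(282.3,226.7),(293.3,57.7),(348.3,61.7),(291.7,113.7),(342,116)])
def mk(p): return np.c_[R.from_euler('z',p[3]).apply(np.c_[L,np.zeros(7)])+p[:3]]
f=lambda p:(proj(W,mk(p))-uv).ravel()
q=ls(f,[503,-185,30,-.05]); print(q.x.round(3),q.fun.reshape(-1,2).round(1))
p=q.x; g=ls(lambda a:f([a[0],a[1],30,a[2]]),[503,-185,-.05]); print(g.x.round(3))
for a in (p,[g.x[0],g.x[1],30,g.x[2]]): print('pocket',(R.from_euler('z',a[3]).apply([-51,0,0])+a[:3]).round(1))
print('k1',ray(W,(315.3,157.3),80).round(1), 'held offset: foot top pix?')
```

```text
[ 5.0380e+02 -1.8724e+02  2.8516e+01 -6.1000e-02] [[ 0.2  0.3]
 [ 0.2  0.1]
 [ 0.  -0.8]
 [-0.4 -0.3]
 [-0.5 -0.7]
 [-0.7  0.2]
 [ 1.2  1.2]]
[ 5.03866e+02 -1.87222e+02 -6.10000e-02]
pocket [ 452.9 -184.1   28.5]
pocket [ 453.  -184.1   30. ]
k1 [ 503.8 -186.6   80. ] held offset: foot top pix?
```

Run:
```python
from h import *
S,D=cam('scene'),cam('side')
print(tri([(S,(203,258)),(D,(342.5,301))])) # yellow 2 top
print(tri([(S,(232,271)),(D,(368.5,280))])) # turquoise top
```

```text
(array([ 502.20966061, -285.38178396,   68.18416701]), np.float64(0.9468886088170052))
(array([ 576.84383976, -263.58337361,   70.88653776]), np.float64(0.7529283543819929))
```

servo_tool([
  {"delta_pos":[0,0,-0.0435],"delta_rot":[0,0,0],"grip":0.1},
  {"delta_pos":[0,0,-0.044],"delta_rot":[0,0,0],"grip":0.1},
  {"delta_pos":[0.03,0,0],"delta_rot":[0,0,0],"grip":0.1},
  {"delta_pos":[0.03,0,0],"delta_rot":[0,0,0],"grip":0.1},
  {"delta_pos":[0.015,0,0],"delta_rot":[0,0,0],"grip":0.1},
  {"delta_pos":[0,0,0],"delta_rot":[0,0,0],"grip":0.1},
])

```text
time: 5.62
ee_pos: [452.5, -183.9, 79.7]
tool_rot: [2.652, 1.569, 2.654]
wrist_force: [0.4, 1.2, -0.1]
grip_width: 29.0
```

Clear of the look-alikes. Lower into the pocket.

servo_tool([
  {"delta_pos":[0.01,0,0],"delta_rot":[0,0,0],"grip":0.1},
  {"delta_pos":[0.01,0,0],"delta_rot":[0,0,0],"grip":0.1},
  {"delta_pos":[0.007,0,0],"delta_rot":[0,0,0],"grip":0.1},
  {"delta_pos":[0.004,0,0],"delta_rot":[0,0,0],"grip":0.1},
  {"delta_pos":[0.001,0,0],"delta_rot":[0,0,0],"grip":0.1},
  {"delta_pos":[0,0,0],"delta_rot":[0,0,0],"grip":0.1},
])

```text
time: 6.38
ee_pos: [452.5, -185.0, 48.4]
tool_rot: [-0.149, 1.571, -0.149]
wrist_force: [-0.0, 0.3, -0.4]
grip_width: 29.2
```

servo_tool([
  {"delta_pos":[0.001,0,0],"delta_rot":[0,0,0],"grip":0.1},
  {"delta_pos":[0.001,0,0],"delta_rot":[0,0,0],"grip":0.1},
  {"delta_pos":[0,0,0],"delta_rot":[0,0,0],"grip":0.1},
])

```text
time: 6.75
ee_pos: [452.4, -185.0, 46.2]
tool_rot: [2.926, 1.571, 2.926]
wrist_force: [-0.0, 0.5, -0.1]
grip_width: 29.0
```

servo_tool([
  {"delta_pos":[0.001,0,0],"delta_rot":[0,0,0],"grip":0.1},
  {"delta_pos":[0.0005,0,0],"delta_rot":[0,0,0],"grip":0.1},
  {"delta_pos":[0,0,0],"delta_rot":[0,0,0],"grip":0.1},
])

```text
time: 7.12
ee_pos: [452.6, -185.1, 45.7]
tool_rot: [-0.718, 1.57, -0.718]
wrist_force: [-3.4, 0.9, 27.1]
grip_width: 28.8
```

Contact (27 N). Ease off a little, open, and rise.

servo_tool([
  {"delta_pos":[-0.0008,0,0],"delta_rot":[0,0,0],"grip":0.1},
  {"delta_pos":[0,0,0],"delta_rot":[0,0,0],"grip":0.4},
  {"delta_pos":[0,0,0],"delta_rot":[0,0,0],"grip":0.6},
  {"delta_pos":[0,0,0],"delta_rot":[0,0,0],"grip":0.7},
  {"delta_pos":[0,0,0],"delta_rot":[0,0,0],"grip":0.7},
  {"delta_pos":[-0.03,0,0],"delta_rot":[0,0,0],"grip":0.7},
  {"delta_pos":[-0.04,0,0],"delta_rot":[0,0,0],"grip":0.7},
  {"delta_pos":[-0.04,0,0],"delta_rot":[0,0,0],"grip":1},
])

```text
time: 8.12
ee_pos: [452.2, -184.9, 156.8]
tool_rot: [2.626, 1.57, 2.625]
wrist_force: [-0.1, -0.2, -0.3]
grip_width: 75.9
```

servo_tool([
  {"delta_pos":[-0.02,0.02,0],"delta_rot":[0,0,0],"grip":1},
  {"delta_pos":[-0.02,0.055,0.01],"delta_rot":[0,0,0],"grip":1},
  {"delta_pos":[-0.01,0.06,0.01],"delta_rot":[0,0,0],"grip":1},
  {"delta_pos":[0,0.06,0.01],"delta_rot":[0,0,0],"grip":1},
  {"delta_pos":[0,0.06,0.01],"delta_rot":[0,0,0],"grip":1},
  {"delta_pos":[0,0.06,0.01],"delta_rot":[0,0,0],"grip":1},
  {"delta_pos":[0,0.05,0.01],"delta_rot":[0,0,0],"grip":1},
  {"delta_pos":[0,0.035,0],"delta_rot":[0,0,0],"grip":1},
])

```text
time: 9.12
ee_pos: [512.4, 217.4, 205.4]
tool_rot: [2.096, 1.57, 2.097]
wrist_force: [0.2, -1.1, 0.4]
grip_width: 85.5
```

servo_tool([
  {"delta_pos":[0,0.015,0],"delta_rot":[0,0,0],"grip":1},
  {"delta_pos":[0,0,0],"delta_rot":[0,0,0],"grip":1},
  {"delta_pos":[0,0,0],"delta_rot":[0,0,0],"grip":1},
])

```text
time: 9.5
ee_pos: [512.8, 228.4, 205.6]
tool_rot: [-1.638, 1.57, -1.639]
wrist_force: [-0.6, -0.5, 0.2]
grip_width: 85.2
```

Run:
```python
from h import *
s=wsnap('w3'); snap('scene','scene3.png'); snap('side','side3.png')
W=cam('wrist',s); print(proj(W,corners([511,225,60,-.14])).round(0))
crop('w3.png',250,60,150,198,3,'a.png'); crop('side3.png',265,180,110,132,3,'b.png')
a=cv2.imread('pics/a.png');b=cv2.imread('pics/b.png'); o=np.zeros((594,450+330,3),np.uint8); o[:,:450]=a; o[:396,450:]=b; cv2.imwrite('pics/ab.png',o)
```

```text
t 9.5 pos [512.8 228.4 205.6] F [-0.6 -0.5  0.2] w 85.2
[[-0.     0.002  1.   ]
 [-0.001  1.    -0.002]
 [-1.    -0.001 -0.   ]]
[[298.  93.]
 [281. 247.]
 [332. 253.]
 [357. 102.]]
```

View pics/ab.png

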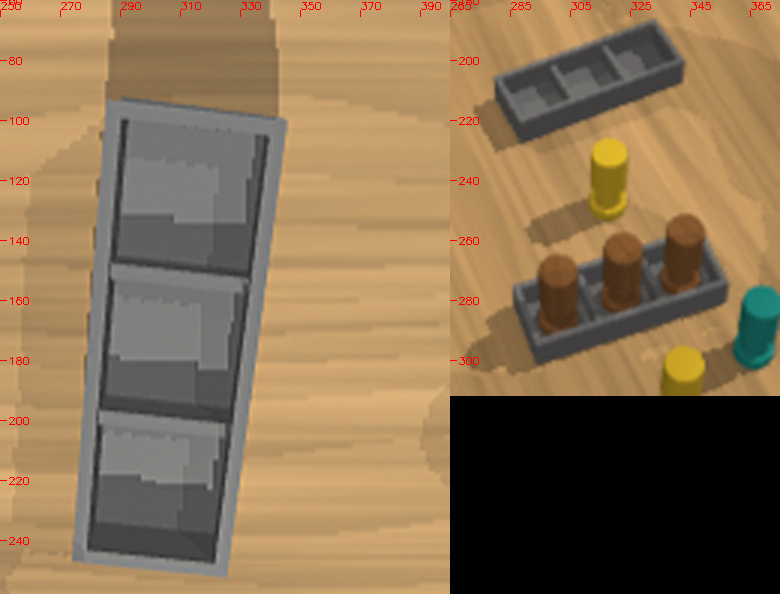

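The left part shows the pile's top rim with corners (286,93), (345,100), (325,252), (274,246); right: the tray is full with three upright feet, emptied tray undisturbed at its old pixel place. Fit the pile.

Run:
```python
from h import *
import pickle
from scipy.optimize import least_squares as ls
W=cam('wrist',pickle.load(open('pics/w3.pkl','rb'))); S,D=cam('scene'),cam('side')
uv=np.array([(286,93),(274.3,246),(325.3,251.7),(345.3,100)])
f=lambda p:(proj(W,corners(p))-uv).ravel()
q=ls(f,[511,225,60,-.1]); print(q.x.round(3),q.fun.reshape(-1,2).round(1))
g=ls(lambda a:f([a[0],a[1],60,a[2]]),[511,225,-.1]); print(g.x.round(3),np.abs(g.fun).max())
sd=np.array([(237,165),(293.3,155),(288.3,143),(234,153.3)])
h=ls(lambda p:np.r_[f(p),(proj(D,corners(p))-sd).ravel(),(proj(S,corners(p)[1:3])-[(359.2,169.2),(374.2,161.2)]).ravel()],[511,225,60,-.1]);print('3 views',h.x.round(3),np.abs(h.fun).max())
```

```text
[ 5.10282e+02  2.15876e+02  5.84520e+01 -1.16000e-01] [[-0.3  0. ]
 [-0.2  0.1]
 [ 0.1 -0.3]
 [ 0.3  0.1]]
[ 5.10022e+02  2.15933e+02 -1.16000e-01] 0.547465552059947
3 views [ 5.09975e+02  2.15690e+02  5.73530e+01 -1.18000e-01] 2.014365130175804
```

Pile: centre (510, 215.9), rim 58–60, yaw −0.116. Go back over the emptied tray (570.7, 21.6, yaw 0.037).

servo_tool([
  {"delta_pos":[0,-0.022,0.005],"delta_rot":[-0.039,0,0],"grip":1},
  {"delta_pos":[0,-0.052,0.015],"delta_rot":[0,0,0],"grip":1},
  {"delta_pos":[0,-0.058,0.018],"delta_rot":[0,0,0],"grip":1},
  {"delta_pos":[0.03,-0.05,0.018],"delta_rot":[0,0,0],"grip":1},
  {"delta_pos":[0.04,-0.024,0.009],"delta_rot":[0,0,0],"grip":1},
  {"delta_pos":[0.04,0,0],"delta_rot":[0,0,0],"grip":1},
  {"delta_pos":[0.035,0,0],"delta_rot":[0,0,0],"grip":1},
  {"delta_pos":[0,0,0],"delta_rot":[0,0,0],"grip":1},
])

```text
time: 10.65
ee_pos: [583.5, 25.9, 59.1]
tool_rot: [-3.072, 1.567, -3.034]
wrist_force: [-0.3, 0.7, 1.4]
grip_width: 85.2
```

Run:
```python
from h import *
s=monitor.state(); M=R.from_euler('xyz',s['tool_rot']).as_matrix()
print(s['ee_pos'].round(1),np.arctan2(-M[0,1],M[1,1]).round(3),'tool shift',(M.T@(np.array([570.7,21.6,4])-s['ee_pos'])).round(1))
```

```text
[583.5  25.9  59.1] 0.038 tool shift [ 55.1  -3.8 -12.7]
```

servo_tool([
  {"delta_pos":[0,-0.004,-0.0127],"delta_rot":[0,0,0],"grip":1},
  {"delta_pos":[0.02,0,0],"delta_rot":[0,0,0],"grip":1},
  {"delta_pos":[0.02,0,0],"delta_rot":[0,0,0],"grip":1},
  {"delta_pos":[0.01,0,0],"delta_rot":[0,0,0],"grip":1},
  {"delta_pos":[0.004,0,0],"delta_rot":[0,0,0],"grip":1},
  {"delta_pos":[0,0,0],"delta_rot":[0,0,0],"grip":1},
])

```text
time: 11.4
ee_pos: [572.3, 22.0, 7.2]
tool_rot: [0.043, 1.57, 0.082]
wrist_force: [-0.3, -0.1, 0.2]
grip_width: 85.4
```

servo_tool([
  {"delta_pos":[0.003,0,-0.0015],"delta_rot":[0,0,0],"grip":1},
  {"delta_pos":[0,0,0],"delta_rot":[0,0,0],"grip":0.75},
  {"delta_pos":[0,0,0],"delta_rot":[0,0,0],"grip":0.68},
  {"delta_pos":[0,0,0],"delta_rot":[0,0,0],"grip":0.5},
  {"delta_pos":[0,0,0],"delta_rot":[0,0,0],"grip":0.5},
  {"delta_pos":[0,0,0],"delta_rot":[0,0,0],"grip":0.5},
], force=35)

```text
time: 12.15
ee_pos: [570.6, 21.9, 3.9]
tool_rot: [-0.529, 1.571, -0.49]
wrist_force: [-1.9, 0.4, 6.6]
grip_width: 55.6
```

Gripped at 55.6 mm. Lift.

servo_tool([
  {"delta_pos":[-0.01,0,0],"delta_rot":[0,0,0],"grip":0.5},
  {"delta_pos":[-0.025,0,0],"delta_rot":[0,0,0],"grip":0.5},
  {"delta_pos":[-0.035,0,0],"delta_rot":[0,0,0],"grip":0.5},
  {"delta_pos":[-0.03,0,0],"delta_rot":[0,0,0],"grip":0.5},
  {"delta_pos":[0,0.015,-0.005],"delta_rot":[0,0,0],"grip":0.5},
  {"delta_pos":[0,0.035,-0.01],"delta_rot":[0.04,0,0],"grip":0.5},
  {"delta_pos":[0,0.04,-0.013],"delta_rot":[0.04,0,0],"grip":0.5},
  {"delta_pos":[0,0.04,-0.013],"delta_rot":[0.04,0,0],"grip":0.5},
])

```text
time: 13.15
ee_pos: [528.2, 153.5, 103.1]
tool_rot: [-2.992, 1.57, -3.074]
wrist_force: [0.9, 0.2, -1.6]
grip_width: 55.6
```

servo_tool([
  {"delta_pos":[0,0.035,-0.008],"delta_rot":[0.034,0,0],"grip":0.5},
  {"delta_pos":[0,0.02,0],"delta_rot":[0,0,0],"grip":0.5},
  {"delta_pos":[0,0,0],"delta_rot":[0,0,0],"grip":0.5},
])

```text
time: 13.52
ee_pos: [526.3, 208.4, 103.2]
tool_rot: [2.991, 1.57, 2.878]
wrist_force: [0.4, -0.4, -1.7]
grip_width: 55.5
```

Run:
```python
from h import *
s=wsnap('w4'); snap('side','side4.png'); M=R.from_euler('xyz',s['tool_rot']).as_matrix()
print(s['ee_pos'].round(1),np.arctan2(-M[0,1],M[1,1]).round(3),'tool shift',(M.T@(np.array([510,215.9,64])-s['ee_pos'])).round(1))
W=cam('wrist',s); print(proj(W,corners([*s['ee_pos'][:2],s['ee_pos'][2]+26,-.116])).round(0))
crop('w4.png',200,50,225,198,3,'w4c.png')
```

```text
t 13.53 pos [526.3 208.4 103.2] F [ 0.4 -0.4 -1.7] w 55.5
[[-0.     0.113  0.994]
 [ 0.     0.994 -0.113]
 [-1.     0.    -0.   ]]
[526.3 208.4 103.2] -0.113 tool shift [ 39.2   5.7 -17. ]
[[245.  93.]
 [268. 402.]
 [370. 402.]
 [394.  94.]]
```

servo_tool([
  {"delta_pos":[0,0.0057,-0.017],"delta_rot":[0.003,0,0],"grip":0.5},
  {"delta_pos":[0.013,0,0],"delta_rot":[0,0,0],"grip":0.5},
  {"delta_pos":[0.012,0,0],"delta_rot":[0,0,0],"grip":0.5},
  {"delta_pos":[0.005,0,0],"delta_rot":[0,0,0],"grip":0.5},
  {"delta_pos":[0,0,0],"delta_rot":[0,0,0],"grip":0.5},
  {"delta_pos":[0,0,0],"delta_rot":[0,0,0],"grip":0.5},
])

```text
time: 14.38
ee_pos: [510.5, 214.8, 73.8]
tool_rot: [0.579, 1.571, 0.461]
wrist_force: [0.1, 0.9, -2.1]
grip_width: 55.3
```

Run:
```python
from h import *
s=wsnap('w5'); snap('side','side5.png'); M=R.from_euler('xyz',s['tool_rot']).as_matrix()
print(s['ee_pos'].round(1),np.arctan2(-M[0,1],M[1,1]).round(3),'tool shift',(M.T@(np.array([510,215.9,64])-s['ee_pos'])).round(1))
W=cam('wrist',s); print(proj(W,corners([*s['ee_pos'][:2],s['ee_pos'][2]+26,-.116])).round(0))
crop('w5.png',220,50,200,120,4,'a.png'); crop('side5.png',215,110,110,85,5,'b.png')
a=cv2.imread('pics/a.png');b=cv2.imread('pics/b.png'); print(a.shape,b.shape)
o=np.zeros((600,800,3),np.uint8); o[:290,:800]=a[:290]; b=b[115:425]; o[290:,:550]=b; cv2.imwrite('pics/ab5.png',o)
```

```text
t 14.38 pos [510.5 214.8  73.8] F [ 0.1  0.9 -2.1] w 55.3
[[ 0.     0.118  0.993]
 [ 0.     0.993 -0.118]
 [-1.     0.     0.   ]]
[510.5 214.8  73.8] -0.119 tool shift [ 9.8  1.1 -0.6]
[[244.  94.]
 [268. 402.]
 [371. 402.]
 [393.  93.]]
(480, 800, 3) (425, 550, 3)
```

View pics/ab5.png

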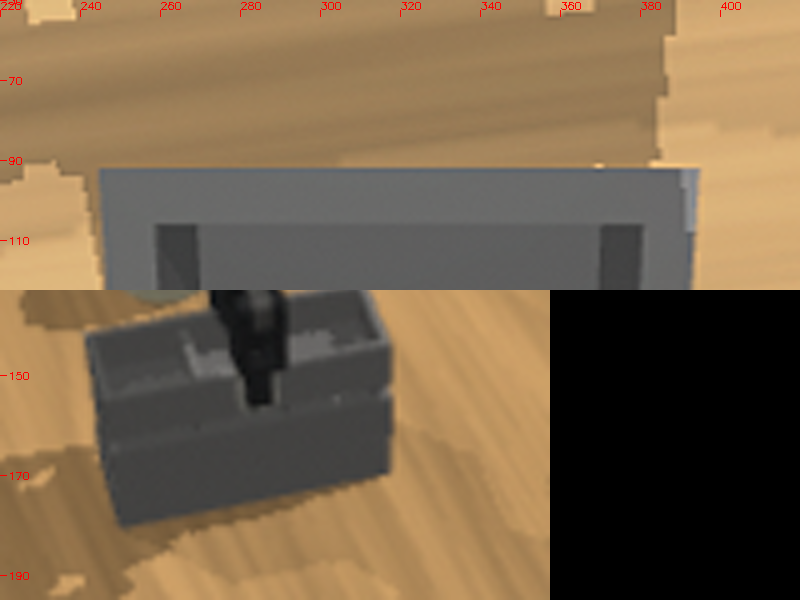

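The held tray's near rim corners sit at (245,92) and (394.5,92), within 1.5 px (1 mm) of prediction: level and square, and the side view shows it aligned just above the pile. Lower slowly.

servo_tool([
  {"delta_pos":[0.004,0.0005,0],"delta_rot":[0,0,0],"grip":0.5},
  {"delta_pos":[0.003,0,0],"delta_rot":[0,0,0],"grip":0.5},
  {"delta_pos":[0.001,0,0],"delta_rot":[0,0,0],"grip":0.5},
  {"delta_pos":[0,0,0],"delta_rot":[0,0,0],"grip":0.5},
])

```text
time: 14.98
ee_pos: [510.3, 215.3, 65.5]
tool_rot: [-2.777, 1.571, -2.895]
wrist_force: [0.9, -0.7, -2.1]
grip_width: 55.2
```

servo_tool([
  {"delta_pos":[0.001,0,0],"delta_rot":[0,0,0],"grip":0.5},
  {"delta_pos":[0,0,0],"delta_rot":[0,0,0],"grip":0.5},
])

```text
time: 15.22
ee_pos: [510.3, 215.4, 64.6]
tool_rot: [3.109, 1.571, 2.99]
wrist_force: [-0.2, 0.8, -1.7]
grip_width: 55.4
```

servo_tool([
  {"delta_pos":[0.0006,0,0],"delta_rot":[0,0,0],"grip":0.5},
  {"delta_pos":[0,0,0],"delta_rot":[0,0,0],"grip":0.5},
])

```text
time: 15.48
ee_pos: [510.3, 215.3, 64.0]
tool_rot: [-2.824, 1.571, -2.943]
wrist_force: [-0.1, -0.3, -1.3]
grip_width: 55.4
```

servo_tool([
  {"delta_pos":[0.0004,0,0],"delta_rot":[0,0,0],"grip":0.5},
  {"delta_pos":[0,0,0],"delta_rot":[0,0,0],"grip":0.5},
])

```text
time: 15.72
ee_pos: [510.4, 215.4, 63.9]
tool_rot: [-0.032, 1.571, -0.15]
wrist_force: [-1.7, -1.3, 5.7]
grip_width: 55.5
```

Contact, 7 N. Release and rise straight up.

servo_tool([
  {"delta_pos":[0,0,0],"delta_rot":[0,0,0],"grip":0.75},
  {"delta_pos":[0,0,0],"delta_rot":[0,0,0],"grip":0.9},
  {"delta_pos":[0,0,0],"delta_rot":[0,0,0],"grip":1},
  {"delta_pos":[0,0,0],"delta_rot":[0,0,0],"grip":1},
  {"delta_pos":[-0.02,0,0],"delta_rot":[0,0,0],"grip":1},
  {"delta_pos":[-0.04,0,0],"delta_rot":[0,0,0],"grip":1},
  {"delta_pos":[-0.05,0,0],"delta_rot":[0,0,0],"grip":1},
  {"delta_pos":[-0.05,0,0],"delta_rot":[0,0,0],"grip":1},
])

```text
time: 16.73
ee_pos: [510.1, 215.3, 225.2]
tool_rot: [2.774, 1.57, 2.656]
wrist_force: [0.0, 0.1, 0.1]
grip_width: 85.7
```

servo_tool([
  {"delta_pos":[-0.02,0,-0.02],"delta_rot":[0,0,0],"grip":1},
  {"delta_pos":[0,0,-0.03],"delta_rot":[0,0,0],"grip":1},
  {"delta_pos":[0,0,0],"delta_rot":[0,0,0],"grip":1},
])

```text
time: 17.1
ee_pos: [459.5, 221.7, 244.2]
tool_rot: [0.606, 1.571, 0.489]
wrist_force: [0.8, -0.2, -0.0]
grip_width: 85.3
```

Run:
```python
from h import *
s=wsnap('w6'); snap('side','side6.png'); snap('scene','scene6.png')
W=cam('wrist',s)
print(proj(W,corners([510,215.9,90,-.116])).round(1))
crop('w6.png',225,60,190,240,2,'a.png'); crop('side6.png',220,120,140,180,3,'b.png')
a=cv2.imread('pics/a.png');b=cv2.imread('pics/b.png')
o=np.zeros((540,800,3),np.uint8); o[:480,:380]=a; o[:,380:800]=b; cv2.imwrite('pics/ab6.png',o)
```

```text
t 17.1 pos [459.5 221.7 244.2] F [ 0.8 -0.2 -0. ] w 85.3
[[ 0.     0.116  0.993]
 [ 0.     0.993 -0.116]
 [-1.     0.     0.   ]]
[[291.4 152. ]
 [295.6 287.3]
 [343.6 287.2]
 [347.3 151.9]]
```

View pics/ab6.png

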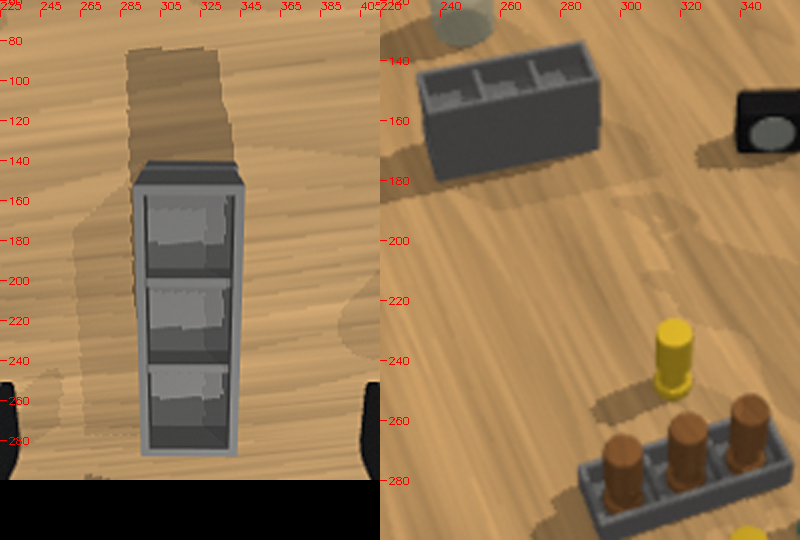

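The placed tray's rim corners, (292,152), (347,152), (343.5,288) and (296,288), are within about 1 px of prediction for a square stack. The side view shows a flush pile of three and the full tray with three upright feet. Handing in.

```bash
python3 -c "
from h import *
print(r.close_job(), monitor.state()['time'])"
```

```text
the job is handed in; nothing more can be done
the job is handed in; nothing more can be done
```

The job is done and handed in at about 17 s of the 69 s allowed; no verdict came back.

- **Foot:** I moved the lone foot into the empty pocket, lowering it until it touched and easing off before release. A side view afterwards showed three upright feet in that tray, with the emptied tray still in its place.
- **Tray:** I gripped the emptied tray at mid-length, lowered it onto the pile to light contact (about 6 N) and released it. In the last pictures its rim corners were within about 1 px (about 1 mm) of where a square stack should show them, and the pile's sides looked flush.
- **Forces:** The largest wrist force I read was 27 N, when the foot touched down.
- **Bench:** The yellow foot and tape measure, and the part of the jar in view, looked undisturbed in the final side crop. I did not look separately at the bun foot, turquoise look-alike, second yellow or screwdriver at the end.
- **Disagreement:** My first height measurements from the scene and side cameras came out about 6 mm low. I redid them with the wrist camera, which agreed with the given heights to about 2 mm, and worked from those.

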